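# Pack the tall thread spool away

## Task

Slide the tall spool of thread up off its spindle on the thread stand and pack it into the free corner of the small wooden box, set down gently, standing upright on the bottom of the box beside the jar, the tin and the wax block. Those three must stay standing in the box, the short spool stays on its spindle, and everything else on the bench stays where it is.

Things in the scene. Friction and masses are not known exactly. Their poses are not given: they have to be found in the camera images.
- tall_spool: tall spool of pale thread, a tube 56 mm in outer diameter and 95 mm tall with a 22 mm hole along its axis and thin card-brown ends flush with the winding; stands on the stand's base with a spindle through it. About 0.18 kg. Origin: centre of its lower end; z is its axis, up
- short_spool: short spool of dark brown thread, 66 mm in diameter and 50 mm tall, 22 mm hole, on the other spindle of the stand. Origin: centre of its lower end; z up
- stand: fixed thread stand: a brown wooden base 85 mm (x) by 200 mm (y) and 18 mm thick with two upright steel spindles, 14 mm in diameter, at y = +55 mm and y = -55 mm, whose tops are 123 mm above the underside of the base (10 mm above the top of the tall spool). Which spool is on which spindle varies. Origin: centre of the underside; z up
- box: fixed open plywood box, 146 by 146 mm outside, 45 mm high, walls and floor 7 mm thick, inside 132 by 132 mm. Three of its four quarters (centres 33 mm from the box's middle in x and y) are taken by a jar, a tin and a wax block; the free quarter varies. Origin: centre of the underside; z up
- pad: round cork pad, 44 mm in diameter, 3 mm thick, fixed to the box's floor in the middle of the free quarter; the spool stands on it, 10 mm above the underside of the box. Origin: centre of its underside
- jar: low amber glass jar with a dark metal cap, 58 mm in diameter, 42 mm high, loose in the box. Origin: centre of its underside
- tin: low round aluminium tin, 59 mm in diameter, 34 mm high, loose in the box. Origin: centre of its underside
- wax: block of beeswax, 56 by 56 by 36 mm high, loose in the box. Origin: centre of its underside
- glue_jar: bystander: amber glass jar with black cap and paper label, 56 mm in diameter, 65 mm high, standing between the stand and the box. Origin: centre of its underside
- paint_bottle: bystander: grey bottle with white cap, 48 mm in diameter, 100 mm high, on the far side of the bench. Origin: centre of its underside
- hammer: bystander: hammer, 200 mm long, lying in front of the robot, its head towards the robot. Origin: underside of its middle; x runs from handle to head
- awl: bystander: awl with a dark wooden handle, 170 mm long, lying at the near right. Origin: underside of its middle; x runs from handle to tip
- sander: bystander: wooden sanding block, 110 by 60 by 35 mm, at the near left. Origin: centre of its underside
- weight: bystander: stepped round iron weight, 124 mm in diameter, 55 mm high, 2.5 kg, at the far middle of the bench. Origin: centre of its underside
Things that resemble listed ones, but are neither listed nor needed, are in the scene too. What is shaped like the stand but orange is not meant.

How it is judged:
By the outcome, as a careful person would: the job done as asked, in the order asked, and still so for the second after the job is handed in, with the robot touching nothing.
It also fails if it takes over 38 s, if anything falls off the work surface, if the arm or the gripper's body presses on something with over 40 N, if the wrist force passes 120 N, or if a joint passes its speed limit or range.

## Robot

A 7-joint arm with a two-finger parallel gripper is mounted at the origin on the work surface. World frame = base frame: x ahead of the robot, y to its left, z up, the work surface at z = 0. Lengths are in mm, angles in rad, forces in N, time in s.
With the tool pointing down it reaches from about 425 to 975 mm from the base axis. Payload 16.7 kg.
Tool frame: the origin (TCP) lies on the centre line of the jaws, within the pads' length; the fingertips stand nose_length ahead of it and the grasp point (between the pads) lies 11 mm behind it (nose_length is the distance from the TCP to the fingertips, in mm); z points along the fingers, y is the line along which they close (so a half turn about z gives the same grasp; the last joint's range is limited). The gripper opens to 85 mm and grips with 20 to 120 N. Pads are 22 mm wide; open, the fingers measure 114 mm over their backs; the gripper's body (76 mm by 85 mm) begins 54 mm behind the grasp point. The pads swing forward as they close: fully open they stand 13 mm farther back than shut.
Start: joints at [-1.425, 0.426, 0.074, 1.606, -0.034, 1.111, -0.067], TCP at [196.126, 645.842, 239.302] pointing down, gripper open.
Joint ranges: [-2.85, 2.85], [-0.5, 2.14], [-1.23, 1.37], [0.21, 2.46], [-1.02, 4.16], [0.16, 2.05], [-2.73, 2.73]. Speed limits (rad/s): [1.89, 1.89, 2.39, 2.39, 3.01, 3.01, 3.01].

## Interface

Orientations are given as a unit quaternion [w, x, y, z].
In Python, from station import * gives the robot as it stands. The module is installed in compiled form; this text tells all that it offers. Calls block until the motion is done:
- reach(position, orientation): joint-space move of the TCP to a pose.
- move_l(position, orientation=None, max_speed=150, threshold=None): straight line of the TCP; orientation=None keeps the orientation; max_speed is the mean speed in mm/s. With threshold (N) it stops when the force on the tool has changed by that much, and returns True; else False.
- set_joints(angles): joint-space move.
- open_gripper() and clamp(grip_force=None): open the fingers fully, or close them until they stop; grip_force is the grip in N (None keeps the last).
- dwell(seconds).
- inverse_kinematics(position, orientation): joint angles nearest the present ones, or None.
- get_obs(): the state.
- get_image(name): name is "scene" or "top" or "wrist"; returns a dict with "color" (400x640x3 uint8, red, green, blue), "range_z" (400x640 float32, mm along the optical axis (not along the pixel's ray), 0 where there is no reading), "fx", "fy", "cx", "cy" (pixels), "cam_to_world" (4x4, takes a point from camera to world coordinates); the wrist camera has in their place "hand_eye" (4x4, takes a point from camera to tool coordinates, whose origin is the TCP and whose axes are the flange's). Camera axes: x right, y down, z forward; pixel columns grow to the right and rows downward; lengths in mm; the calibration is good to about 2 mm. A picture is of the moment at which its call begins: read the wrist's pose just before it.
A pose or a line that the arm cannot do raises MotionError and nothing moves.
- close_job(): hands the job in; it is judged then, once.
Trained networks look in a picture, given as the dict that the camera call returned (one of the last four; its "shot" number tells which), for a name from the list of things; names that differ only in an ending like _2 or _b are one class to them, and where a whole thing is asked for, a point or a joint stands for the part that bears it (a point fixed in the world has none). Each returns a list of dicts, best first, with "p" (0 to 1); they miss things now and then, are a little off and sometimes report something else, mostly with a low value. They report only what shows in the picture. A call takes as long as a camera call. They do not tell look-alikes from the thing itself.
- trace(label, picture): "mask" (400x640 bool, what is visible of it) and "bbox" ([left, top, width, height] in pixels, round what is visible of it).
- pinpoint(label, picture): "pixel" ([column, row] in pixels: a listed point, or the origin of a listed thing).
The state is a dict: "t": time; "joints": joint angles; "qd": joint speeds; "effort": joint torques, N m; "eef_pos": TCP position; "tcp_rot": TCP orientation; "wrist_force": force on the tool from outside, world axes, zero at the start; "torque": the same for the moment, N m; "grip_width": opening from 0.0 (shut) to 1.0 (fully open); "gripper_force": force on a finger pad.
Only numpy, scipy, OpenCV 4.12 (cv2) and the standard library are available. Lean on these libraries where they do the work, as an engineer would, in place of code of your own. Each camera call takes 0.05 s, during which the arm holds its last target. There are 200 camera calls.

## Working session

There is one attempt and no reset: what is moved stays moved. The work goes in short steps, each a Python script; the robot and the scene stay as the last script left them, time stands still between calls to the robot, and variables do not carry over. Pictures are saved under pics/ and viewed, at most 10 in all, crops included, and the job is handed in when it is done.

```bash
mkdir -p pics; cat > h.py <<'E'
from station import *
import numpy as np, cv2
def T(im):
    if "cam_to_world" in im: return np.array(im["cam_to_world"])
    raise KeyError
def world(im, mask, M=None):
    M=T(im) if M is None else M
    z=im["range_z"]; v,u=np.where(mask&(z>0)); d=z[v,u]
    p=np.c_[(u-im["cx"])/im["fx"]*d,(v-im["cy"])/im["fy"]*d,d]
    return p@M[:3,:3].T+M[:3,3]
def save(im,name): cv2.imwrite("pics/"+name,im["color"][:,:,::-1])
E
python3 - <<'E'
from h import *
o=get_obs(); print(o["t"],o["eef_pos"],o["tcp_rot"],o["grip_width"])
for n in ("scene","top"):
    im=get_image(n); save(im,n+"0.png"); print(n, np.round(T(im),2).tolist(), im["fx"])
    for l in ["tall_spool","short_spool","stand","box","pad","jar","tin","wax","glue_jar","paint_bottle"]:
        for r in trace(l,im)[:3]:
            if r["p"]<.2: continue
            P=world(im,r["mask"])
            print(l,round(r["p"],2),r["bbox"],np.round(np.median(P,0)),"z98",np.round(np.percentile(P[:,2],98)) if len(P) else '', 'xy',np.round(np.percentile(P[:,:2],[2,98],axis=0)).tolist())
print(get_obs()["t"])
E
```

```text
0.0 [196.00595181 645.49904698 238.60424524] [-6.42853249e-05  1.46873515e-01  9.89155073e-01 -6.38076071e-04] 1.0010658895214457
scene [[0.14, 0.82, -0.56, 1245.27], [0.99, -0.11, 0.08, -101.26], [0.01, -0.57, -0.82, 1045.62], [0.0, 0.0, 0.0, 1.0]] 366.0981330620365
tall_spool 0.55 [393.7, 163.9, 23.2, 28.3] [570. 286.  91.] z98 116.0 xy [[531.0, 268.0], [582.0, 317.0]]
short_spool 0.58 [368.5, 182.5, 23.6, 26.7] [624. 194.  66.] z98 72.0 xy [[582.0, 169.0], [642.0, 227.0]]
short_spool 0.41 [226.3, 190.1, 13.4, 12.1] [ 532. -279.   10.] z98 15.0 xy [[515.0, -299.0], [548.0, -263.0]]
stand 0.94 [344.4, 111.4, 55.8, 40.9] [321. 235.  18.] z98 107.0 xy [[252.0, 147.0], [380.0, 337.0]]
stand 0.73 [357.8, 164.4, 63.0, 51.2] [603. 248.  18.] z98 123.0 xy [[534.0, 149.0], [660.0, 340.0]]
box 0.8 [214.1, 165.3, 61.1, 52.7] [ 522. -246.   29.] z98 47.0 xy [[429.0, -327.0], [613.0, -145.0]]
pad 0.41 [225.2, 191.2, 14.1, 13.7] [ 533. -280.   10.] z98 14.0 xy [[517.0, -296.0], [548.0, -266.0]]
jar 0.7 [250.5, 175.0, 19.4, 21.6] [ 514. -192.   47.] z98 52.0 xy [[465.0, -219.0], [538.0, -168.0]]

[... 1491 characters left out ...]
8, 30.5, 67.2] [358.   8.  23.] z98 29.0 xy [[298.0, -28.0], [486.0, 44.0]]
tin 0.71 [385.0, 214.2, 23.4, 14.9] [ 474. -248.   40.] z98 44.0 xy [[447.0, -275.0], [501.0, -222.0]]
tin 0.24 [158.5, 231.5, 19.7, 40.2] [390. 437.  34.] z98 38.0 xy [[338.0, 412.0], [443.0, 469.0]]
wax 0.82 [374.4, 181.3, 26.5, 20.1] [ 563. -220.   41.] z98 46.0 xy [[532.0, -251.0], [591.0, -190.0]]
glue_jar 0.66 [303.6, 154.2, 18.8, 18.7] [647.   5.  63.] z98 68.0 xy [[628.0, -20.0], [676.0, 32.0]]
paint_bottle 0.67 [228.6, 117.5, 17.8, 21.3] [757. 229.  65.] z98 101.0 xy [[742.0, 212.0], [802.0, 260.0]]
paint_bottle 0.4 [199.1, 185.1, 25.8, 20.3] [550. 287. 111.] z98 116.0 xy [[526.0, 269.0], [578.0, 321.0]]
1.1
```

```bash
python3 - <<'E'
import cv2
a=cv2.imread("pics/scene0.png")[100:240,180:440]; b=cv2.imread("pics/top0.png")[110:310,150:440]
cv2.imwrite("pics/scene_c.png",cv2.resize(a,None,fx=3,fy=3,interpolation=3)); cv2.imwrite("pics/top_c.png",cv2.resize(b,None,fx=2.7,fy=2.7,interpolation=3))
E
```

```text
(no output)
```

View pics/scene_c.png

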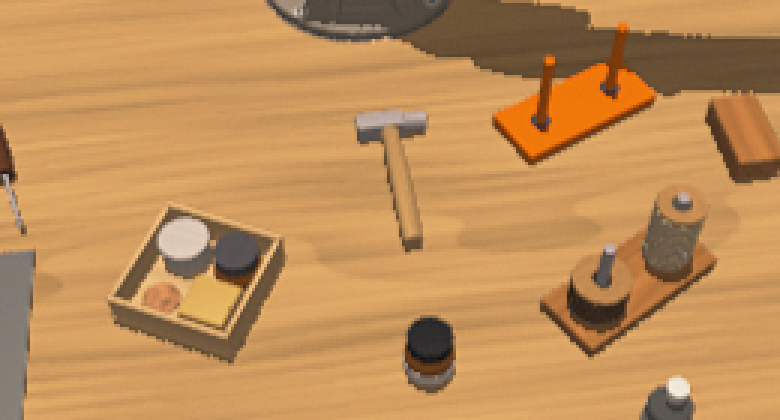

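View pics/top_c.png

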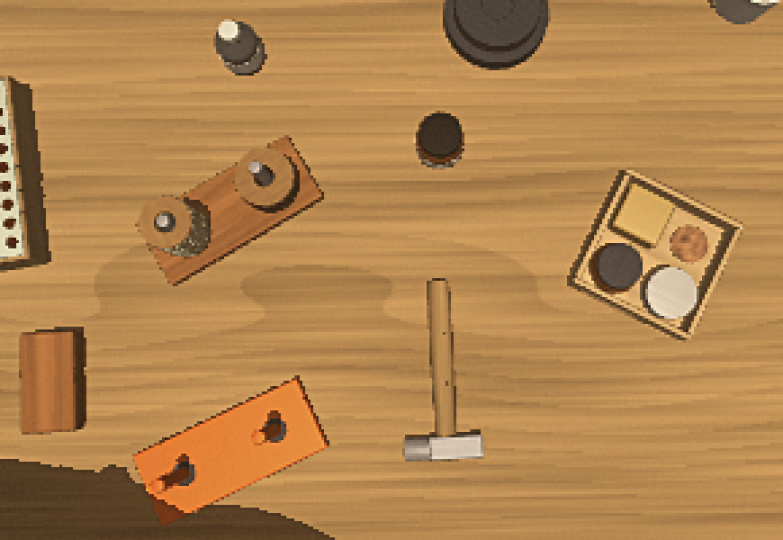

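Two stand-like things: the brown stand with both spools (scene about (390,190), top about (240,185)), and an orange empty one (scene (372,132), top (235,275)). The brown one is meant, because orange is excluded and only the brown one carries spools; the crops confirm this. The tall spool is at scene (405,178), on the spindle nearer +y. The box's free quarter, with the cork pad, is at scene (233,198), top (405,200).

Next, fit the positions and get a wrist view of the spool.

```bash
cat >> h.py <<'E'
from scipy.spatial.transform import Rotation as R
from scipy.optimize import least_squares
def quat(theta):
    f=(theta+np.pi/2)/2; return [0,np.cos(f),np.sin(f),0]
def wristM(o,im):
    w,x,y,z=o["tcp_rot"]; M=np.eye(4); M[:3,:3]=R.from_quat([x,y,z,w]).as_matrix(); M[:3,3]=o["eef_pos"]; return M@np.array(im["hand_eye"])
def snap(n):
    o=get_obs(); im=get_image(n); return im,(wristM(o,im) if n=="wrist" else T(im))
def circ(P):  # centre of minimal circle (robust to partial fill)
    c,r=cv2.minEnclosingCircle(P[:,:2].astype(np.float32)); return np.round([*c,r],1)
def top(im,M,r,tol=6):
    P=world(im,r["mask"],M); 
    h,e=np.histogram(P[:,2],bins=np.arange(-5,140,3)); 
    return P
E
python3 - <<'E'
from h import *
for n in ("scene","top"):
    im,M=snap(n)
    r=trace("tall_spool",im)[0]; P=world(im,r["mask"],M); Q=P[(P[:,2]>108)&(P[:,2]<119)]; print(n,circ(Q),np.round(np.median(Q[:,2]),1),len(Q))
    print("pad",[circ(world(im,q["mask"],M)) for q in trace("pad",im)[:1]])
o=get_obs();print(o["t"])
th=np.arctan2(291,550)
reach([550,291,330],quat(th)); o=get_obs(); print(o["t"],o["eef_pos"],o["joints"])
im,M=snap("wrist"); save(im,"w1.png")
for l in ("tall_spool","short_spool","stand"):
  for r in trace(l,im)[:2]:
    P=world(im,r["mask"],M); print(l,r["p"],r["bbox"],np.round(np.percentile(P,[2,50,98],axis=0),1).tolist())
    if l=="tall_spool": Q=P[(P[:,2]>105)&(P[:,2]<118)]; print(circ(Q),np.median(Q[:,2]),len(Q))
print(np.round(im["hand_eye"],2).tolist(),get_obs()["t"])
E
```

```text
Traceback (most recent call last):
IndexError: list index out of range
```

```bash
python3 - <<'E'
from h import *
im,M=snap("top")
for q in trace("tall_spool",im)[:1]:
    P=world(im,q["mask"],M); Q=P[(P[:,2]>108)&(P[:,2]<119)]; print("top",circ(Q),np.median(Q[:,2]),len(Q))
th=np.arctan2(291,550)
reach([550,291,330],quat(th)); o=get_obs(); print(o["t"],o["eef_pos"],o["joints"])
im,M=snap("wrist"); save(im,"w1.png")
for l in ("tall_spool","short_spool","stand"):
  for r in trace(l,im)[:2]:
    P=world(im,r["mask"],M); 
    if len(P)<5: continue
    print(l,r["p"],r["bbox"],np.round(np.percentile(P,[2,50,98],axis=0),1).tolist())
    if l=="tall_spool":
        Q=P[(P[:,2]>105)&(P[:,2]<118)]
        if len(Q): print(circ(Q),np.median(Q[:,2]),len(Q))
print(np.round(im["hand_eye"],2).tolist(),get_obs()["t"])
E
```

```text
top [554.  295.7  28.2] 112.24965316367934 259
3.15 [549.19682142 292.54774626 329.5655788 ] [-0.94947241  0.28985787  0.4538471   1.63896066 -0.13298362  1.24408495
  0.02010592]
tall_spool 0.81 [297.0, 134.9, 49.5, 59.2] [[526.9, 268.8, 18.2], [550.3, 299.1, 112.2], [579.2, 321.9, 114.1]]
[553.9 294.4  28.1] 112.47089725211418 1661
short_spool 0.74 [300.6, 210.4, 44.8, 49.9] [[577.0, 172.9, 29.3], [602.2, 210.8, 67.1], [637.2, 231.9, 69.0]]
stand 0.81 [70.7, 12.2, 111.8, 163.3] [[245.7, 153.8, 4.5], [309.3, 254.8, 17.6], [374.1, 338.6, 121.6]]
stand 0.76 [288.4, 119.2, 64.6, 147.0] [[505.6, 168.4, 13.9], [570.8, 256.4, 17.6], [648.6, 343.6, 122.5]]
[[0.0, -0.95, -0.31, 79.57], [1.0, 0.0, 0.0, -0.63], [-0.0, -0.31, 0.95, -134.13], [0.0, 0.0, 0.0, 1.0]] 3.35
```

View pics/w1.png

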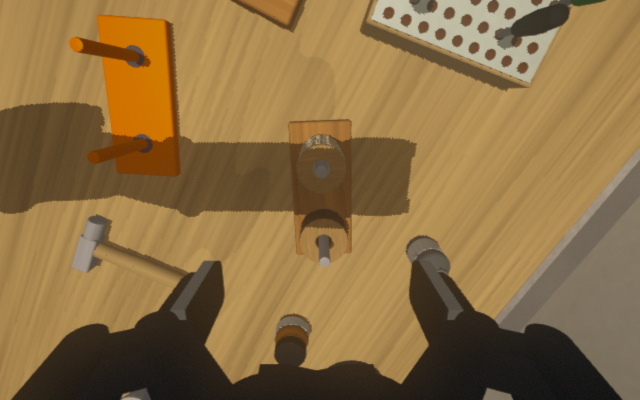

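The wrist view shows the tall spool at (322,165) and the short one at (323,235), and the positions agree across three views. Now grasp.

```bash
python3 - <<'E'
from h import *
c=np.array([554,294.7]); q=quat(np.arctan2(c[1],c[0]))
reach([*c,190],q); dwell(.1); o=get_obs(); print(o["t"],o["eef_pos"],o["wrist_force"])
print(move_l([*c,74],q,150,threshold=12)); dwell(.1); o=get_obs(); print(o["t"],o["eef_pos"],o["wrist_force"])
if abs(o["eef_pos"][2]-74)<4:
    clamp(45); dwell(.2); o=get_obs(); print(o["t"],o["grip_width"],o["gripper_force"],o["wrist_force"],o["eef_pos"])
im,M=snap("top"); im2,_=snap("scene")
a=im["color"][150:230,180:300,::-1]; b=im2["color"][130:220,340:440,::-1]
cv2.imwrite("pics/g.png",np.hstack([cv2.resize(a,(400,300)),cv2.resize(b,(333,300))]))
E
```

```text
4.0667 [555.19428996 295.29700006 192.31184172] [0.95627361 0.72808098 0.08020075]
False
5.0917 [554.60746578 295.03815205  75.15405516] [-0.2297855  -0.73098738 -0.29079606]
5.6833 0.6509662195977656 46.45811363356188 [-2.59051934 -1.07838303  9.02766854] [554.17724868 294.88207601  74.76013196]
```

View pics/g.png

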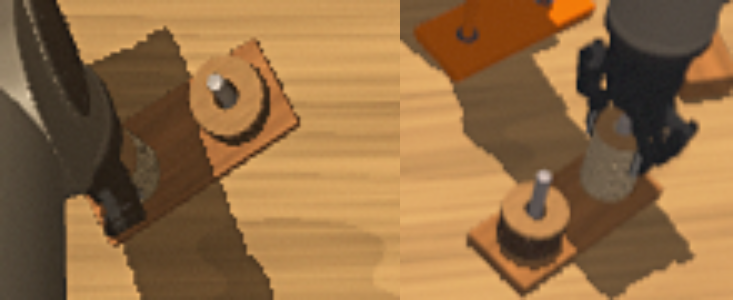

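Grasp holds: opening about 55 mm, scene view shows fingers round the tall spool. Next, lift and carry it over the box.

```bash
python3 - <<'E'
from h import *
o=get_obs(); p=np.array([554,294.7]); q=quat(np.arctan2(p[1],p[0]))
move_l([*p,212],q,120); o=get_obs(); print(o["t"],o["grip_width"],o["gripper_force"],o["wrist_force"],o["eef_pos"])
b=np.array([532,-280]); qb=quat(np.arctan2(b[1],b[0]))
print(inverse_kinematics([*b,290],qb))
reach([*b,290],qb); dwell(.3); o=get_obs(); print(o["t"],o["grip_width"],o["gripper_force"],o["wrist_force"],o["eef_pos"],o["joints"])
for n in ("wrist","top","scene"):
    im,M=snap(n); save(im,n+"2.png")
    for l in ("tall_spool","pad","box","jar","tin","wax"):
        for r in trace(l,im)[:1]:
            P=world(im,r["mask"],M)
            if len(P)<5: continue
            print(n,l,round(r["p"],2),r["bbox"],np.round(np.percentile(P,[2,50,98],axis=0)).tolist(), circ(P))
print(get_obs()["t"])
E
```

```text
7.0833 0.6491710967242924 47.778955962276086 [-0.43640295 -0.06097428 -2.36311199] [553.64292133 294.54191057 211.2064988 ]
[-0.40184362  0.41530012  1.0461676   1.75855019 -0.38522717  1.19251181
  0.26916064]
9.4667 0.6484972638125173 47.76065186597407 [ 0.01729622  0.25863175 -1.59191354] [ 532.16713896 -279.69687149  289.96332423] [-0.40224226  0.41532534  1.04596423  1.75852944 -0.38521615  1.19251266
  0.26913988]
wrist tall_spool 0.64 [242.0, 184.5, 149.9, 186.4] [[510.0, -298.0, 248.0], [538.0, -268.0, 327.0], [559.0, -253.0, 329.0]] [ 428.2 -371.4  167.5]
wrist pad 0.61 [304.1, 143.3, 29.4, 33.7] [[515.0, -302.0, 8.0], [534.0, -283.0, 10.0], [552.0, -264.0, 11.0]] [ 533.3 -283.1   21.4]
wrist box 0.87 [223.4, 68.2, 133.9, 129.2] [[433.0, -322.0, 5.0], [518.0, -235.0, 12.0], [607.0, -152.0, 46.0]] [ 514.  -242.6  110.2]
wrist jar 0.87 [239.7, 79.9, 48.9, 52.2] [[484.0, -218.0, 18.0], [509.0, -194.0, 48.0], [532.0, -171.0, 50.0]] [ 503.  -195.4   32. ]
wrist tin 0.56 [236.8, 140.0, 55.2, 48.3] [[449.0, -278.0, 13.0], [477.0, -251.0, 40.0], [503.0, -226.0, 42.0]] [ 470.6 -255.6
[... 938 characters left out ...]
406.4 -297.8  161.6]
scene pad 0.42 [226.3, 190.6, 14.9, 15.5] [[515.0, -299.0, 7.0], [532.0, -279.0, 10.0], [551.0, -263.0, 13.0]] [ 533.1 -279.9   20.1]
scene box 0.78 [215.9, 166.5, 57.3, 50.9] [[433.0, -325.0, 0.0], [531.0, -251.0, 28.0], [613.0, -148.0, 48.0]] [ 511.3 -248.4  114.9]
scene jar 0.54 [249.3, 177.1, 16.6, 19.4] [[482.0, -217.0, 19.0], [516.0, -192.0, 48.0], [533.0, -171.0, 52.0]] [ 495.4 -195.8   38.6]
scene tin 0.81 [234.7, 173.8, 16.2, 16.6] [[453.0, -274.0, 9.0], [486.0, -250.0, 40.0], [503.0, -224.0, 45.0]] [ 476.6 -250.4   29.8]
scene wax 0.65 [241.6, 191.2, 19.3, 19.3] [[535.0, -252.0, 34.0], [567.0, -222.0, 42.0], [596.0, -192.0, 47.0]] [ 564.6 -225.2   37. ]
10.5167
```

View pics/wrist2.png

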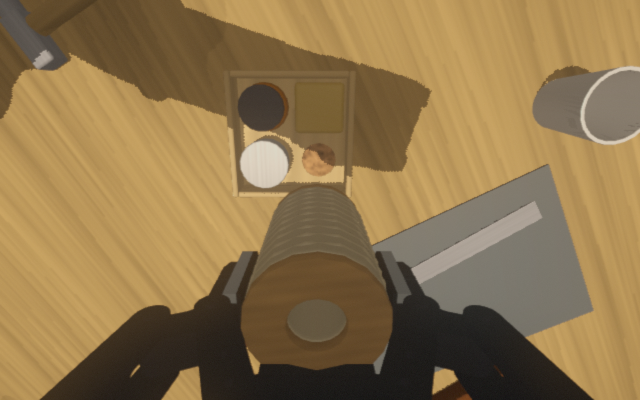

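The wrist view shows the spool held upright and the box below with the cork pad at (318,159) free. The pad is at about (533,-281) in all views. Next, fit the held spool's axis.

```bash
python3 - <<'E'
from h import *
o=get_obs(); e=o["eef_pos"]
L=[]
for n in ("top","scene","wrist"):
    im,M=snap(n)
    for r in trace("tall_spool",im)[:1]:
        m=cv2.erode(r["mask"].astype(np.uint8),np.ones((3,3)))>0
        P=world(im,m,M); P=P[np.linalg.norm(P[:,:2]-e[:2],axis=1)<40]
        S=P[(P[:,2]>230)&(P[:,2]<322)]; 
        def res(x,S): return np.hypot(S[:,0]-x[0]-x[2]*(S[:,2]-280),S[:,1]-x[1]-x[3]*(S[:,2]-280))-28
        f=least_squares(res,[*e[:2],0,0],args=(S,),loss="soft_l1")
        Tp=P[P[:,2]>323]
        print(n,len(S),np.round(f.x,3),"rms",np.std(f.fun),"topring",circ(Tp) if len(Tp)>5 else '',np.percentile(P[:,2],[1,99]))
        L.append(S)
f=least_squares(res,[*e[:2],0,0],args=(np.vstack(L[:2]),),loss="soft_l1"); print(e,np.round(f.x,3), get_obs()["t"])
f=least_squares(res,[*e[:2],0,0],args=(np.vstack(L),),loss="soft_l1"); print(e,np.round(f.x,3), get_obs()["t"])
E
```

```text
top 162 [ 5.31077e+02 -2.78572e+02  1.00000e-03  3.00000e-03] rms 1.9148750011211066 topring [ 536.6 -261.1   19.7] [248.10703071 329.07750002]
scene 288 [ 5.31323e+02 -2.79571e+02  2.50000e-02 -2.70000e-02] rms 3.2606351747066307 topring [ 536.1 -270.6   24.2] [241.49802781 329.37812548]
wrist 8372 [ 5.3180e+02 -2.8058e+02  8.0000e-03  1.3000e-02] rms 6.857919307509341 topring [ 532.5 -279.5   27.5] [245.67237068 328.74211201]
[ 531.99336182 -280.00600065  289.99626943] [ 5.3092e+02 -2.7878e+02  8.0000e-03 -1.0000e-03] 10.8167
[ 531.99336182 -280.00600065  289.99626943] [ 5.31713e+02 -2.80494e+02  1.00000e-02  1.10000e-02] 10.8167
```

```bash
python3 - <<'E'
from h import *
b=np.array([533,-281]); q=quat(np.arctan2(-280,532))
move_l([*b,130],q,130); o=get_obs(); print(o["t"],o["eef_pos"],o["wrist_force"])
print(move_l([*b,76],q,60,threshold=6)); dwell(.2); o=get_obs(); print(o["t"],o["eef_pos"],o["wrist_force"])
if o["eef_pos"][2]<79:
    print(move_l([*b,61],q,15,threshold=4)); o=get_obs(); print(o["t"],o["eef_pos"],o["wrist_force"])
im,M=snap("scene"); im2,M2=snap("top")
cv2.imwrite("pics/pl.png",np.hstack([cv2.resize(i["color"][y:y+75,x:x+80,::-1],(384,360)) for i,x,y in ((im,205,145),(im2,350,165))]))
E
```

```text
12.2 [ 533.36724266 -281.19796693  130.69119041] [ 0.53055606 -0.72105535 -1.26587616]
False
13.45 [ 533.19295064 -280.99057506   76.28178444] [ 0.56749377 -0.71163655 -1.2117312 ]
True
14.1083 [ 532.96040161 -281.00860795   66.80676674] [-0.75845188  2.29798669  9.57599096]
```

View pics/pl.png

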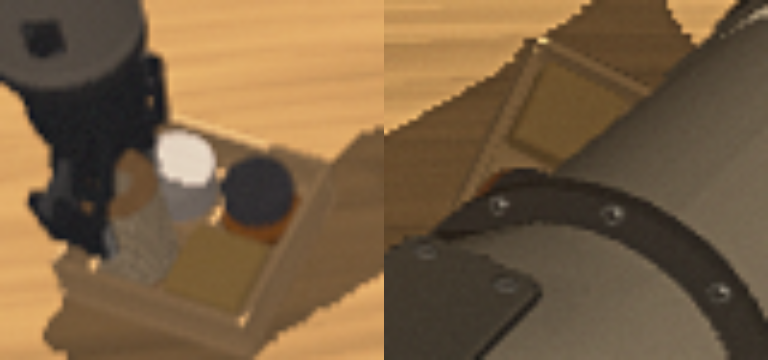

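Contact came at TCP z = 66.8, where the pad was predicted (66). The scene view shows the spool in the free corner with the jar, tin and wax standing. Release and retreat.

```bash
python3 - <<'E'
from h import *
open_gripper(); dwell(.2); o=get_obs(); print(o["t"],o["grip_width"],o["wrist_force"],o["eef_pos"])
move_l([*o["eef_pos"][:2],210],None,120); 
e=get_obs()["eef_pos"]; reach([600,-60,330],quat(-.1)); dwell(.3)
o=get_obs(); print(o["t"],o["eef_pos"])
ims=[]
for n in ("scene","top"):
    im,M=snap(n); ims.append(im)
    for l in ("tall_spool","short_spool","jar","tin","wax"):
        for r in trace(l,im)[:1]:
            P=world(im,r["mask"],M)
            if len(P)<5: continue
            Q=P[P[:,2]>np.percentile(P[:,2],98)-7]
            print(n,l,round(r["p"],2),np.round(np.percentile(P[:,2],98)),circ(Q))
cv2.imwrite("pics/end.png",np.hstack([cv2.resize(i["color"][y:y+75,x:x+80,::-1],(384,360)) for i,x,y in ((ims[0],205,145),(ims[1],350,165))]))
E
```

```text
14.8167 0.9974110016669547 [-0.6012015  -0.54035917 -0.33620915] [ 532.62805874 -280.67925023   66.26908888]
17.4833 [599.76460023 -60.92620844 329.70484812]
scene tall_spool 0.67 107.0 [ 535.2 -279.    27. ]
scene short_spool 0.66 72.0 [611.7 200.5  33.1]
scene jar 0.74 53.0 [ 516.  -194.1   33.5]
scene tin 0.74 44.0 [ 475.  -248.6   30.7]
scene wax 0.49 47.0 [ 568.2 -218.6   34.9]
top tall_spool 0.58 107.0 [ 531.1 -278.3   27.5]
top short_spool 0.68 70.0 [608.2 200.8  32.6]
top jar 0.45 726.0 [441.2 -61.5   3.4]
top tin 0.73 44.0 [ 474.  -249.5   29. ]
```

View pics/end.png

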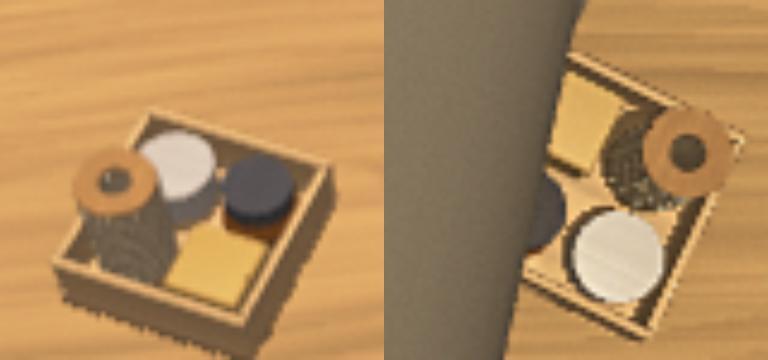

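The spool stands upright on the pad (top at about 105 mm) in its corner, and the jar, tin and wax are standing where they were.

```bash
python3 -c "
from station import *
print(close_job())"
```

```text
the job is handed in; nothing more can be done
None
```

The tall spool is standing upright on the cork pad in the box's free corner, the jar, tin and wax block are still standing beside it, the short spool is still on its spindle, and the job was handed in after about 18 s (limit 38 s).

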